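# Latch the casting mould

### The job

Shut the draw latch on the casting mould: take the claw by its blue knob, feel its tooth into the slot behind the red-lined keeper bar without forcing it down on the plate, and draw it back until it bears on the bar; then swing the lever back over centre until it lies home on its rubber stop with the halves drawn together. Do not slam or lean on the lever once it is home, and leave the other things on the bench where they are.

Things in the scene. Friction and masses are not known exactly. Their poses are not given: they have to be found in the camera images.
- mould: Wooden two-part casting mould screwed to the bench. Origin: bench level, under the parting line, mid width; x runs from the fixed half (-140 to 0 mm) to the loose half (above 0), z up. Tops of the halves: 78 mm above the bench, 120 mm wide. The draw latch is on top at y = 0 and moves in the x-z plane: blue lever and claw on the fixed half, keeper on the loose half
- lever (a joint): Lever angle, rad: 0 = handle straight up, positive = swung away from the keeper (to mould -x), -0.7 to 1.62. Starts at 0.15 to 0.45, stays where left when unloaded. Under the claw's load it springs back if let go early, passes over centre at about 1.26, then snaps on by itself and lies level on its rubber stop at about 1.58
- pivot (a point): Axis of the lever (along mould y): 100 mm above the bench, 60 mm to mould -x of the parting line, 22 mm above the top of the fixed half
- lever_knob (a point): Centre of the black crossbar grip (18 mm thick barrel, 20 mm long along mould y, flat ends) at the end of the lever's blue handle, 85 mm from the pivot; the handle below it is 16 mm wide (along mould y) and 7 mm thick
- claw: Steel claw; origin: hinge pin on the lever, 18 mm from the pivot, 0.21 rad ahead (latching sense) of the handle. x along the claw, z up. Tooth: hangs 12 mm below the axis (9 below the bar), 7.5 mm thick, inner face 110 to 121 mm from the pin; a hand-set thread, not measured. Stiff hinge: dragging takes up to 4 N; the claw lifts with the lever unless its tooth bears on the keeper bar. Starts raised
- claw_knob (a point): Centre of the blue ball knob, 18 mm across, on a stem on the claw: 93 mm from the hinge pin along the claw and 30 mm above its axis. With the lever up it is about 129 mm above the bench when hooked, 137 mm when the tooth is only on top of the keeper plate. Held here the claw swivels freely and moves in the mould's x-z plane, and the lever follows
- keeper: Loose half with its steel keeper plate (30 mm wide, top 93 mm above the bench); axes as the mould's. Origin 15 mm below that top, on the bar face the tooth pulls: to -x 40 mm of plate, red line at the bar's edge; to +x a slot 10 mm long, 12 deep, then 20 mm of plate. Slides along x on a springy seal (2.6 N/mm, friction 2 N): origin at mould x 46 to 48 mm at first, 32 to 43 when latched
- rubber_stop: Black rubber block under the shut handle, 55 mm from the pivot to mould -x, its top 95 mm above the bench; spoilt by a load above 40 N
- club_hammer: club hammer with a wooden handle lying flat, 245 mm long, bystander
- yellow_mug: yellow plastic mug, 88 mm high, bystander
- brown_beaker: brown plastic beaker, 72 mm across and 98 mm high, bystander
- white_pot: white plastic pot, 72 mm across and 58 mm high, bystander
- offcut: squared limestone offcut, 75 x 94 x 42 mm, bystander
- scraper: filling knife with an orange handle lying flat, 189 mm long, bystander
- sand_block: grey rubbing block, 66 x 79 x 30 mm, bystander

How it is judged:
On the way:
1. with the lever still up, the claw's tooth is down in the slot behind the keeper bar (knob less than 133 mm above the bench) (value of joint lever below 1 rad and z of claw_knob in the frame of mould below 0.133 m), for 0.2 s.
At the end, for the whole second after the job is handed in: The lever is down past centre on its stop (joint above 1.50 rad), the claw pulls on the keeper with more than 6 N and the loose half is drawn in (keeper origin under 44.5 mm from the parting line) (value of joint lever between 1.5 and 1.65 rad and contact force between claw and keeper above 6 N and x of keeper in the frame of mould below 0.0445 m); the robot touches nothing.
It fails at once if the tooth is forced down on top of the keeper plate with more than 20 N (contact force between claw and keeper above 20 N and z of claw_knob in the frame of mould above 0.1335 m and value of joint lever below 1 rad).
It fails at once if the lever is driven onto its rubber stop with more than 40 N (contact force between lever and rubber_stop above 40 N).
It fails at once if a bystander is moved more than 30 mm (distance of any of club_hammer, yellow_mug, brown_beaker, white_pot, offcut, scraper, sand_block from where it was at the start of the episode above 0.03 m).
It also fails if it takes over 72 s, if anything falls off the work surface, if the arm or the gripper's body presses on something with over 40 N, if the wrist force passes 120 N, or if a joint passes its speed limit or range.

### The arm

A 6-joint arm with a two-finger parallel gripper is mounted at the origin on a cart in front of the work surface, level with it; the furniture and walls round the work are solid. World frame = base frame: x ahead of the robot, y to its left, z up, the work surface at z = 0. Lengths are in m, angles in rad, forces in N, time in s.
With the tool pointing down it reaches from about 0.325 to 0.875 m from the base axis. Payload 4.4 kg.
Tool frame: the origin (TCP) lies at the very end of the fingers, on their centre line; the grasp point (between the pads) lies r.grasp_offset behind it (r.grasp_offset is the distance from the TCP to the grasp point, in m); z points along the fingers, y is the line along which they close (so a half turn about z gives the same grasp; the last joint's range is limited). The gripper opens to 85 mm and grips with 20 to 120 N. Pads are 22 mm wide; open, the fingers measure 114 mm over their backs; the gripper's body (76 mm by 85 mm) begins 54 mm behind the grasp point. The pads swing forward as they close: fully open they stand 13 mm farther back than shut.
Start: joints at [1.036, 0.207, 1.542, -0, 1.393, -0.15], TCP at [0.216, 0.533, 0.231] pointing down, gripper open.
Joint ranges: [-2.73, 2.73], [-0.86, 2.22], [0.23, 2.46], [-1.11, 4.25], [0.08, 2.63], [-2.82, 2.82]. Speed limits (rad/s): [2.79, 2.79, 3.14, 3.14, 3.14, 3.14].

### API

Orientations are given as a 3x3 rotation matrix whose columns are the frame's x, y, z axes.
In Python, from bench import r gives the robot as it stands. The module is installed in compiled form; this text tells all that it offers.
- The arm moves only by the shell command python3 -m handwheel 'ROWS' [FORCE]. ROWS is a JSON object of lists of equal length, an entry for each row: "angular": the turn, a rotation vector about the tool's x, y, z scaled (see below), a list of three; "delta_pos": the shift along the tool's x, y, z scaled (see below), a list of three; "gripper": the gripper command: -1 is fully open, 1 is shut, values between are in proportion. In form: {"angular": [[rx, ry, rz], ...], "delta_pos": [[x, y, z], ...], "gripper": [gripper, ...]}. A call has 1 to 12 rows; each row is the pose to reach, as a shift and turn from the pose commanded when the call began, along the tool's axes at that moment; what a row does not reach only later rows make up. The controller multiplies each number of a shift by 200 mm and each number of a turn by 60 degrees. A row lasts 1/8 s, in which the tool goes at most 62.5 mm and 10.7 degrees, less where a joint would pass 70% of its speed; a pose out of reach is approached as far as the arm can. A call with a number of a shift or a turn outside -1 to 1 is refused whole. A call with a gripper value outside its range is refused whole. The fingers move at their own pace and stop on an object; FORCE is the grip in N (left out, the last holds). Time passes only in rows, so rows that repeat a pose let the fingers close. It gives the time, the measured TCP pose, the force, the opening and the grip force at its end, in the units of the state.
- r.sense(): the state, without advancing time (a new reading comes with each control period).
- r.camera(name): name is "side" or "top" or "wrist"; returns the picture (384x512x3 uint8, blue, green, red); there is no depth.
- r.calibration(name): a dict with "fx", "fy", "cx", "cy" (pixels), "k1" (the pictures are not rectified: a ray, as slopes to the right and down, at radius r is drawn at 1 + k1 r^2 times it, then the intrinsics apply), "view" (4x4, takes a point from world to camera coordinates). Camera axes: x right, y up, looking along -z (the intrinsics and any distortion apply to the point x, -y, -z); pixel columns grow to the right and rows downward; lengths in m; the calibration is good to about 2 mm. A picture is of the moment at which its call begins: read the wrist's pose just before it. calibration takes no time and is no camera call; for the wrist camera it gives the pose at the moment of the call.
- r.close_job(): hands the job in; it is judged then, once.
Trained networks look in the newest picture that a camera, given by its name, has taken for a name from the list of things; names that differ only in an ending like _2 or _b are one class to them, and where a whole thing is asked for, a point or a joint stands for the part that bears it (a point fixed in the world has none). Each returns a list of dicts, best first, with "confidence" (0 to 1); they miss things now and then, are a little off and sometimes report something else, mostly with a low value. They report only what shows in the picture. A call takes as long as a camera call.
- r.spot_in(camera, thing): "location" ([x, y, z] in m, in the coordinates of the camera as it stood for that picture, good to about 4 mm: the middle of the surface that is visible of it).
The state is a dict: "t": time; "joint_pos": joint angles; "joint_velocities": joint speeds; "joint_efforts": joint torques, N m; "tcp_pos": TCP position; "eef_rot": TCP orientation; "ft_force": force on the tool from outside, world axes, zero at the start; "moment": the same for the moment, N m; "grip_width": finger opening in m; "grasp_force": force on a finger pad.
Only numpy, scipy, OpenCV 4.12 (cv2) and the standard library are available. Lean on these libraries where they do the work, as an engineer would, in place of code of your own. Each camera call takes 0.05 s, during which the arm holds its last target. There are 200 camera calls.

## Working session

There is one attempt and no reset: what is moved stays moved. The work goes in short steps, Python scripts to look and compute and a shell command to move; the robot and the scene stay as the last step left them, time stands still between calls to the robot, and variables do not carry over. Pictures are saved under pics/ and viewed, at most 10 in all, crops included, and the job is handed in when it is done.

```bash
mkdir -p pics; cat > h.py <<'E'
import numpy as np, cv2
from bench import r
def w(cam,p):
    V=np.array(r.calibration(cam)["view"]); return (np.linalg.inv(V)@np.append(p,1))[:3]
def proj(cam,P):
    c=r.calibration(cam); q=(np.array(c["view"])@np.append(P,1))[:3]
    a,b=q[0]/-q[2],-q[1]/-q[2]; s=1+c["k1"]*(a*a+b*b)
    return c["cx"]+c["fx"]*a*s, c["cy"]+c["fy"]*b*s
def ray(cam,u,v):
    c=r.calibration(cam); p=np.array([(u-c["cx"])/c["fx"],(v-c["cy"])/c["fy"]]); d=p.copy()
    for _ in range(20): d=p/(1+c["k1"]*(d@d))
    Vi=np.linalg.inv(np.array(c["view"])); return Vi[:3,3], Vi[:3,:3]@np.array([d[0],-d[1],-1])
def atz(cam,u,v,z):
    o,d=ray(cam,u,v); return o+d*(z-o[2])/d[2]
def tri(c1,p1,c2,p2):
    o1,d1=ray(c1,*p1);o2,d2=ray(c2,*p2)
    s=np.linalg.lstsq(np.c_[d1,-d2],o2-o1,rcond=None)[0]
    a=o1+d1*s[0];b=o2+d2*s[1]; return (a+b)/2,np.linalg.norm(a-b)
E
python3 - <<'E'
from h import *
np.set_printoptions(precision=4,suppress=True)
ims=[]
for c in("side","top"):
    im=r.camera(c); ims.append(im); cv2.imwrite(f"pics/{c}0.png",im)
    for t in ["mould","lever_knob","claw_knob","keeper","rubber_stop","pivot","claw","lever","club_hammer","yellow_mug","brown_beaker","white_pot","offcut","scraper","sand_block"]:
        for d in r.spot_in(c,t)[:1]:
            P=w(c,d["location"]); print(c,t,round(d["confidence"],2),P,np.round(proj(c,P)))
s=r.sense(); print(s["t"],s["tcp_pos"],s["eef_rot"],r.grasp_offset)
E
```

```text
side mould 0.74 [0.479  0.3005 0.0784] [255. 229.]
side keeper 0.62 [0.4696 0.3494 0.0779] [255. 238.]
side rubber_stop 0.38 [ 0.4723 -0.2974  0.0423] [285. 153.]
side pivot 0.68 [0.5067 0.1933 0.1535] [255. 196.]
side claw 0.62 [0.4798 0.2694 0.1546] [257. 209.]
side lever 0.57 [0.5027 0.1938 0.1554] [256. 196.]
side club_hammer 0.79 [0.4945 0.6923 0.0255] [221. 322.]
side yellow_mug 0.68 [ 0.6099 -0.3324  0.0589] [261. 144.]
side brown_beaker 0.67 [0.4685 0.3484 0.0779] [255. 238.]
side white_pot 0.53 [ 0.4731 -0.3     0.0406] [285. 153.]
side offcut 0.69 [0.6284 0.5234 0.036 ] [201. 272.]
side scraper 0.48 [ 0.4621 -0.1223  0.0101] [280. 179.]
side sand_block 0.8 [0.4387 0.5261 0.0309] [251. 284.]
top mould 0.73 [0.4831 0.232  0.0811] [228. 207.]
top lever_knob 0.46 [0.4889 0.2331 0.1515] [226. 203.]
top claw_knob 0.46 [0.4861 0.2487 0.1447] [223. 204.]
top keeper 0.69 [0.4611 0.3153 0.0774] [207. 213.]
top pivot 0.59 [0.4896 0.2304 0.1461] [227. 203.]
top claw 0.4 [0.4847 0.2521 0.147 ] [222. 205.]
top lever 0.66 [0.493  0.2315 0.1487] [227. 203.]
top club_hammer 0.59 [0.4899 0.6617 0.0206] [127. 208.]
top yellow_mug 0.85 [ 0.6191 -0.3658  0.0487] [371. 175.]
top brown_beaker 0.58 [ 0.6289 -0.1724  0.0502] [325. 173.]
top white_pot 0.56 [ 0.4695 -0.3305  0.0121] [362. 212.]
top offcut 0.61 [0.6366 0.4991 0.044 ] [165. 173.]
top scraper 0.74 [ 0.4566 -0.129   0.0119] [315. 215.]
top sand_block 0.55 [ 0.4699 -0.3293  0.0096] [362. 212.]
1.6 [0.2159 0.533  0.2313] [[-0.9269  0.3754  0.    ]
 [ 0.3754  0.9269  0.    ]
 [-0.      0.     -1.    ]] 0.0187
```

View pics/side0.png

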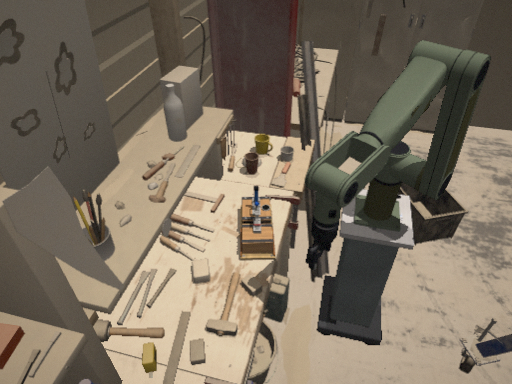

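View pics/top0.png

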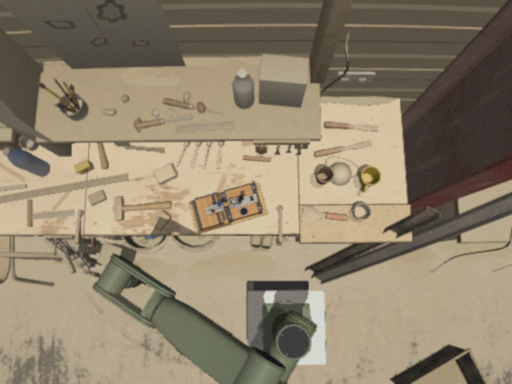

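The mould is at about (228,207) in the top view, with the keeper on its left (+y) half, its long axis about 110° in world yaw. Next I move above it, turning so that tool x runs along mould x.

```bash
python3 -m handwheel '{"angular":[[0,0,0.4],[0,0,0.4],[0,0,0.4],[0,0,0.4]],"delta_pos":[[-0.72,-0.46,-0.65],[-0.72,-0.46,-0.65],[-0.72,-0.46,-0.65],[-0.72,-0.46,-0.65]],"gripper":[-1,-1,-1,-1]}' 40
python3 - <<'E'
from h import *
s=r.sense();R=np.array(s["eef_rot"]);print(R.T@(np.array([0.40,0.25,0.36])-s["tcp_pos"])/0.2, s["joint_pos"])
E
```

```text
t: 2.1
tcp_pos: [0.3167, 0.3924, 0.3645]
eef_rot: [[-0.692, 0.722, 0.004], [0.722, 0.692, 0.003], [-0.001, 0.005, -1.0]]
ft_force: [-0.6, -0.3, -0.8]
grip_width: 0.0855
grasp_force: 0.0
[-0.80216088 -0.19249318  0.02231204] [ 7.20292205e-01 -2.17582456e-02  1.51884985e+00 -5.08870907e-04
  1.63935598e+00 -4.42103473e-02]
```

```bash
python3 -m handwheel '{"angular":[[0,0,0.4],[0,0,0.4],[0,0,0.4],[0,0,0.4]],"delta_pos":[[-0.8,-0.19,0],[-0.8,-0.19,0],[-0.8,-0.19,0],[-0.8,-0.19,0]],"gripper":[-1,-1,-1,-1]}'
python3 - <<'E'
from h import *
np.set_printoptions(precision=4,suppress=True)
im=r.camera("wrist"); cv2.imwrite("pics/w1.png",im)
for t in ["mould","lever_knob","claw_knob","keeper","rubber_stop","pivot","claw"]:
    for d in r.spot_in("wrist",t)[:2]:
        P=w("wrist",d["location"]); print(t,round(d["confidence"],2),P,np.round(proj("wrist",P)))
print(r.sense()["eef_rot"],r.calibration("wrist"))
E
```

```text
t: 2.6
tcp_pos: [0.3996, 0.25, 0.3613]
eef_rot: [[-0.337, 0.942, 0.0], [0.942, 0.337, -0.0], [-0.0, 0.0, -1.0]]
ft_force: [-0.4, 0.5, -0.6]
grip_width: 0.0854
grasp_force: 0.0
mould 0.62 [0.472  0.2714 0.0783] [311. 167.]
lever_knob 0.86 [0.4905 0.2329 0.1507] [322. 212.]
claw_knob 0.6 [0.4803 0.2647 0.1477] [325. 186.]
claw_knob 0.35 [0.4442 0.4967 0.0302] [350.   6.]
keeper 0.84 [0.4642 0.3267 0.0768] [322. 130.]
keeper 0.24 [0.4822 0.269  0.1493] [328. 184.]
rubber_stop 0.45 [0.5172 0.1466 0.0919] [308. 253.]
rubber_stop 0.43 [ 0.4678 -0.1062  0.0117] [232. 329.]
pivot 0.97 [0.4859 0.2298 0.1524] [318. 213.]
pivot 0.33 [0.5015 0.5094 0.0214] [388.  15.]
claw 0.89 [0.4817 0.2687 0.1517] [328. 184.]
[[-0.3431  0.9393 -0.0001]
 [ 0.9393  0.3431  0.0001]
 [ 0.0001 -0.     -1.    ]] {'fx': 292.47416620823566, 'fy': 292.47416620823566, 'cx': 260.30157630543926, 'cy': 200.25325941466636, 'k1': -0.015647708877957574, 'view': array([[ 0.9388,  0.3444,  0.0007, -0.461 ],
       [-0.327 ,  0.892 , -0.3121, -0.0152],
       [-0.1081,  0.2928,  0.95  , -0.5346],
       [ 0.    ,  0.    ,  0.    ,  1.    ]])}
```

View pics/w1.png

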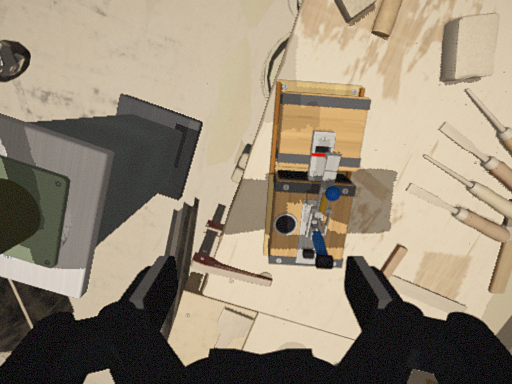

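The mould is upright in the wrist view: keeper plate about (323,148), red line (320,155), blue claw knob (333,193), lever knob (323,262). I'll zoom in for pixel measurements.

```bash
python3 - <<'E'
from h import *
im=cv2.imread("pics/w1.png")[75:275,250:385]
im=cv2.resize(im,None,fx=4,fy=3,interpolation=cv2.INTER_CUBIC)
for i in range(0,135,10): cv2.putText(im,str(250+i),(i*4,8),0,.3,(255,255,255)); cv2.line(im,(i*4,0),(i*4,600),(255,255,255) if i%50==0 else (120,120,120),1) if i%50==0 else 0
for j in range(5,200,20): cv2.putText(im,str(75+j),(0,j*3+4),0,.35,(255,255,0)); cv2.line(im,(0,j*3),(20,j*3),(255,255,0),1)
cv2.imwrite("pics/w1c.png",im)
E
```

```text
(no output)
```

View pics/w1c.png

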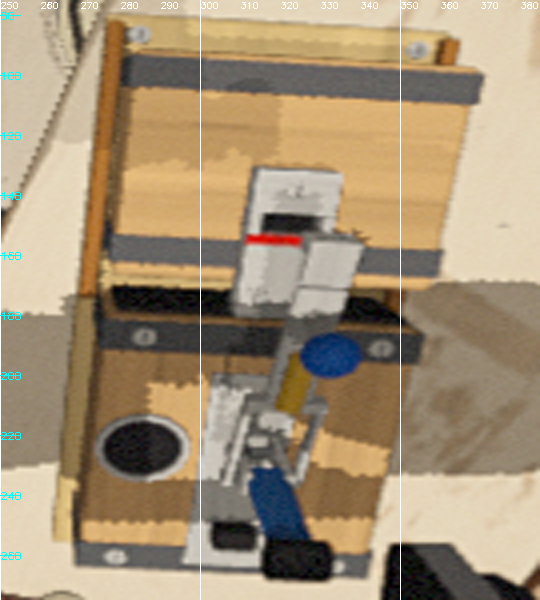

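```bash
python3 - <<'E'
from h import *
np.set_printoptions(precision=4,suppress=True)
P={}
for n,u,v,z in [("kTL",313.75,131,.093),("kTR",335.5,131.7,.093),("kBL",308.3,178,.093),("redL",311.75,155.5,.093),("slotL",315.5,146,.093),
 ("fTL",275.5,182,.078),("fTR",355.5,186,.078),("fBL",269.5,256,.078),("fBR",342.5,258,.078),
 ("lTL",281,94,.078),("lTR",370.5,97.5,.078),("lBL",276.5,161,.078),("lBR",359.5,166.5,.078),("cknob",333,193.3,.155),("lknob",324,260,.182),("stopL",303,252,.095),("stopR",314,252,.095)]:
    p=atz("wrist",u,v,z); P[n]=p; print(n,p)
for a,b in [("kBL","kTL"),("kTL","kTR"),("fBL","fTL"),("fBR","fTR"),("lBL","lTL"),("lBR","lTR"),("fBL","fBR"),("fTL","fTR")]:
    d=P[b]-P[a]; print(a,b,np.linalg.norm(d),np.degrees(np.arctan2(d[1],d[0])))
E
```

```text
kTL [0.4511 0.3215 0.093 ]
kTR [0.4796 0.331  0.093 ]
kBL [0.4701 0.2579 0.093 ]
redL [0.4619 0.2895 0.093 ]
slotL [0.4616 0.3035 0.093 ]
fTL [0.4299 0.2326 0.078 ]
fTR [0.5456 0.2684 0.078 ]
fBL [0.4656 0.1128 0.078 ]
fBR [0.5794 0.1505 0.078 ]
lTL [0.3923 0.3514 0.078 ]
lTR [0.5097 0.3899 0.078 ]
lBL [0.4199 0.2628 0.078 ]
lBR [0.538  0.2975 0.078 ]
cknob [0.4916 0.2612 0.155 ]
lknob [0.5078 0.1836 0.182 ]
stopL [0.5084 0.146  0.095 ]
stopR [0.5246 0.1519 0.095 ]
kBL kTL 0.06640527573656399 106.5658502350843
kTL kTR 0.029996781450295815 18.433612597664535
fBL fTL 0.12498828504097782 106.57808483890277
fBR fTR 0.12272358788775818 106.00489497125061
lBL lTL 0.09279474551700306 107.29812416777234
lBR lTR 0.09668592725147766 107.04850901430763
fBL fBR 0.11992268398038726 18.29648143508673
fTL fTR 0.12110371722467714 17.205116848370814
```

```bash
cat >> h.py <<'E'
M=np.array([-.2924,.9563,0]);N=np.array([.9563,.2924,0]);O=np.array([.4877,.2528,0])
def mf(P): d=np.asarray(P)-O; return np.array([d@M,d@N,P[2]])
def blob(im,lo,hi,box):
    h=cv2.cvtColor(im,cv2.COLOR_BGR2HSV); m=cv2.inRange(h,lo,hi); k=np.zeros_like(m); u0,v0,u1,v1=box; k[v0:v1,u0:u1]=m[v0:v1,u0:u1]
    n,l,s,c=cv2.connectedComponentsWithStats(k); return sorted([(int(s[i,4]),*np.round(c[i],1),*s[i,:4]) for i in range(1,n)],reverse=True)[:3]
E
python3 - <<'E'
from h import *
np.set_printoptions(precision=4,suppress=True)
for c,u,v in [("wrist",333,193.3),("wrist",324,260)]:
    o,d=ray(c,u,v); print("cam",mf(o)); 
    for z in(.13,.14,.15,.16,.17,.18,.19): print(z,mf(atz(c,u,v,z)))
for c in("top","side"):
    im=r.camera(c); box=(190,170,280,240) if c=="top" else (230,170,280,260)
    bs=blob(im,(105,90,40),(130,255,255),box); print(c,bs)
    cv2.imwrite(f"pics/{c}1.png",im)
E
```

```text
cam [ 0.1071 -0.0903  0.5035]
0.13 [-0.0003  0.0131  0.13  ]
0.14 [0.0025 0.0103 0.14  ]
0.15 [0.0054 0.0075 0.15  ]
0.16 [0.0083 0.0047 0.16  ]
0.17 [0.0112 0.002  0.17  ]
0.18 [ 0.014  -0.0008  0.18  ]
0.19 [ 0.0169 -0.0036  0.19  ]
cam [ 0.1071 -0.0903  0.5035]
0.13 [-0.101   0.0134  0.13  ]
0.14 [-0.0954  0.0107  0.14  ]
0.15 [-0.0899  0.0079  0.15  ]
0.16 [-0.0843  0.0051  0.16  ]
0.17 [-0.0787  0.0023  0.17  ]
0.18 [-0.0731 -0.0005  0.18  ]
0.19 [-0.0676 -0.0032  0.19  ]
top [(1, np.float64(239.0), np.float64(200.0), np.int32(239), np.int32(200), np.int32(1), np.int32(1))]
side [(43, np.float64(256.0), np.float64(198.5), np.int32(255), np.int32(191), np.int32(4), np.int32(15))]
```

```bash
python3 -m handwheel '{"angular":[[0,0,0.05],[0,0,0.05],[0,0,0.05],[0,0,0.05]],"delta_pos":[[-0.07,0.42,0.5],[-0.07,0.42,0.5],[-0.07,0.42,0.5],[-0.07,0.42,0.5]],"gripper":[-1,-1,-1,-1]}'
python3 - <<'E'
from h import *
np.set_printoptions(precision=4,suppress=True)
s=r.sense();R=np.array(s["eef_rot"]);print(mf(s["tcp_pos"]),R@[0,0,0] if 0 else R[:,0])
im=r.camera("wrist");cv2.imwrite("pics/w2.png",im)
for t in ["lever_knob","claw_knob","claw","keeper"]:
    for d in r.spot_in("wrist",t)[:1]:
        P=w("wrist",d["location"]); print(t,round(d["confidence"],2),mf(P),np.round(proj("wrist",P)))
print(blob(im,(105,90,40),(130,255,255),(0,0,512,384)), blob(im,(0,160,80),(4,255,255),(0,0,512,384)))
E
```

```text
t: 3.6
tcp_pos: [0.482, 0.2677, 0.2612]
eef_rot: [[-0.292, 0.956, -0.001], [0.956, 0.292, -0.0], [0.0, -0.001, -1.0]]
ft_force: [0.2, 0.0, 0.6]
grip_width: 0.0855
grasp_force: 0.0
[ 0.016  -0.0011  0.2612] [-0.2918  0.9565  0.0001]
lever_knob 0.81 [-0.028  -0.0035  0.1546] [257. 243.]
claw_knob 0.97 [0.0126 0.0022 0.1499] [263. 200.]
claw 0.88 [0.018  0.0015 0.1553] [262. 197.]
keeper 0.95 [0.0742 0.0022 0.0804] [262. 126.]
[(425, np.float64(260.2), np.float64(279.1), np.int32(252), np.int32(259), np.int32(16), np.int32(39)), (336, np.float64(262.2), np.float64(215.2), np.int32(252), np.int32(205), np.int32(21), np.int32(21))] [(18, np.float64(251.2), np.float64(159.6), np.int32(249), np.int32(158), np.int32(5), np.int32(4)), (9, np.float64(274.4), np.float64(160.4), np.int32(273), np.int32(159), np.int32(4), np.int32(4))]
```

View pics/w2.png

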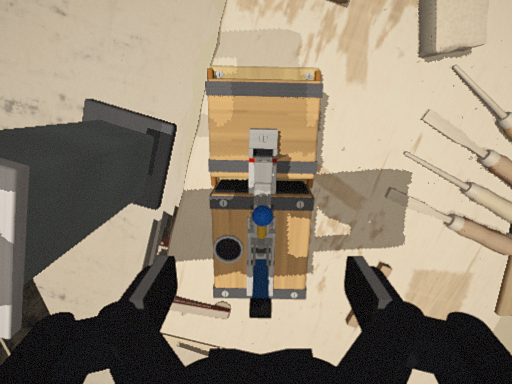

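The view is well aligned: claw knob at (262,215), slot at about (263,153), red line at row 160, lever knob at (260,308).

```bash
python3 - <<'E'
from h import *
np.set_printoptions(precision=4,suppress=True)
# earlier camera centre & rays recorded in mould frame (w1)
o1=np.array([.1071,-.0903,.5035]); 
def R1(p,z): d=np.array(p)-o1; return d
def mr(u,v):
    o,d=ray("wrist",u,v); return mf(o),np.array([d@M,d@N,d[2]])
for n,p1,uv in [("cknob",[.0112,.0020,.17],(262.2,215.2)),("lknob",[-.0787,.0023,.17],(260.5,307.5))]:
    d1=R1(p1,0); o2,d2=mr(*uv); s=np.linalg.lstsq(np.c_[d1,-d2],o2-o1,rcond=None)[0]
    a=o1+d1*s[0];b=o2+d2*s[1];print(n,(a+b)/2,np.linalg.norm(a-b))
for n,u,v in [("redL",251.2,160.5),("redR",274.4,160.5),("kend L",249,129),("kend R",277.5,129),("slot far",263,149)]: print(n,mf(atz("wrist",u,v,.093)))
print(mf(atz("wrist",209,188.5,.078)),mf(atz("wrist",311,191,.078)))
E
```

```text
cknob [0.0113 0.0007 0.1783] 0.004566672931647937
lknob [-0.0693 -0.0017  0.1919] 0.006027090645476269
redL [ 0.0393 -0.0096  0.093 ]
redR [0.0393 0.0155 0.093 ]
kend L [ 0.0724 -0.0116  0.093 ]
kend R [0.0725 0.0182 0.093 ]
slot far [0.0516 0.0031 0.093 ]
[ 0.0037 -0.0594  0.078 ] [0.0006 0.0597 0.078 ]
```

```bash
sed -i 's/O=np.array(.*)/O=np.array([.4908,.2496,0])/' h.py; grep -n "O=np" h.py
python3 -m handwheel '{"angular":[[0,0,0],[0,0,0],[0,0,0],[0,0,0],[0,0,0],[0,0,0],[0,0,0]],"delta_pos":[[-0.025,0.012,0.25],[-0.025,0.012,0.45],[-0.025,0.012,0.535],[-0.025,0.012,0.535],[-0.025,0.012,0.535],[-0.025,0.012,0.535],[-0.025,0.012,0.535]],"gripper":[-1,-1,-1,0.3,0.3,0.3,0.3]}' 30
python3 - <<'E'
from h import *
s=r.sense();print(mf(s["tcp_pos"]))
im=r.camera("wrist");cv2.imwrite("pics/w3.png",im)
E
```

```text
19:M=np.array([-.2924,.9563,0]);N=np.array([.9563,.2924,0]);O=np.array([.4908,.2496,0])
t: 4.72
tcp_pos: [0.4867, 0.2638, 0.1555]
eef_rot: [[-0.292, 0.957, 0.002], [0.957, 0.292, 0.001], [0.0, 0.002, -1.0]]
ft_force: [-0.1, 1.1, 0.4]
grip_width: 0.0302
grasp_force: 0.0
[0.01474988 0.00026268 0.15552848]
```

View pics/w3.png

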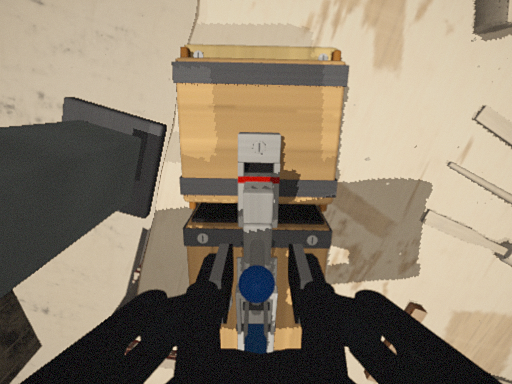

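The knob sits between the open fingers at (257,285). I'll check its position against the grasp point.

```bash
python3 - <<'E'
from h import *
np.set_printoptions(precision=4,suppress=True)
im=cv2.imread("pics/w3.png"); b=blob(im,(105,90,40),(130,255,255),(0,220,512,310));print(b)
for z in (.165,.17,.175,.18,.185): print(mf(atz("wrist",257,b[0][2],z)))
for v in (182,):print("red",mf(atz("wrist",258,v,.093)), "kend",mf(atz("wrist",258,133,.093)),"L",mf(atz("wrist",238,150,.093)),mf(atz("wrist",281,150,.093)))
s=r.sense();R=np.array(s["eef_rot"]);T=np.array(s["tcp_pos"]);print("grasp px",proj("wrist",T-R[:,2]*.0187),"tip",proj("wrist",T))
E
```

```text
[(1024, np.float64(256.1), np.float64(283.8), np.int32(239), np.int32(265), np.int32(35), np.int32(38))]
[ 0.0058 -0.0018  0.165 ]
[ 0.0092 -0.0018  0.17  ]
[ 0.0126 -0.0017  0.175 ]
[ 0.016  -0.0017  0.18  ]
[ 0.0194 -0.0016  0.185 ]
red [ 0.0423 -0.0016  0.093 ] kend [ 0.0769 -0.0015  0.093 ] L [ 0.0653 -0.0155  0.093 ] [0.0653 0.0145 0.093 ]
grasp px (np.float64(260.45494030822266), np.float64(278.6549702495968)) tip (np.float64(260.41162625641766), np.float64(259.3618895006843))
```

```bash
python3 -m handwheel '{"angular":[[0,0,0],[0,0,0],[0,0,0],[0,0,0],[0,0,0]],"delta_pos":[[0,-0.007,-0.015],[0,-0.007,-0.015],[0,-0.007,-0.015],[0,-0.007,-0.015],[0,-0.007,-0.015]],"gripper":[0.3,1,1,1,1]}' 40
```

```text
t: 5.4
tcp_pos: [0.4847, 0.2635, 0.1575]
eef_rot: [[-0.292, 0.957, 0.0], [0.957, 0.292, 0.001], [0.001, 0.0, -1.0]]
ft_force: [0.5, 2.3, 1.9]
grip_width: 0.0154
grasp_force: 38.9
```

```bash
python3 - <<'E'
from h import *
np.set_printoptions(precision=4,suppress=True)
im=r.camera("wrist");cv2.imwrite("pics/w4.png",im)
s=r.sense();T=np.array(s["tcp_pos"]);R=np.array(s["eef_rot"]);print(mf(T),s["grip_width"],blob(im,(105,90,40),(130,255,255),(200,220,320,330)),proj("wrist",T-R[:,2]*.0187))
cv2.imwrite("pics/w4c.png",cv2.resize(im[170:384,170:350],None,fx=3,fy=2.8))
E
```

```text
[ 0.015  -0.0018  0.1575] 0.015058117690882519 [(956, np.float64(260.4), np.float64(280.6), np.int32(245), np.int32(263), np.int32(32), np.int32(36)), (88, np.float64(258.2), np.float64(325.9), np.int32(251), np.int32(322), np.int32(16), np.int32(8))] (np.float64(260.44057732292504), np.float64(278.68410793560105))
```

View pics/w4c.png

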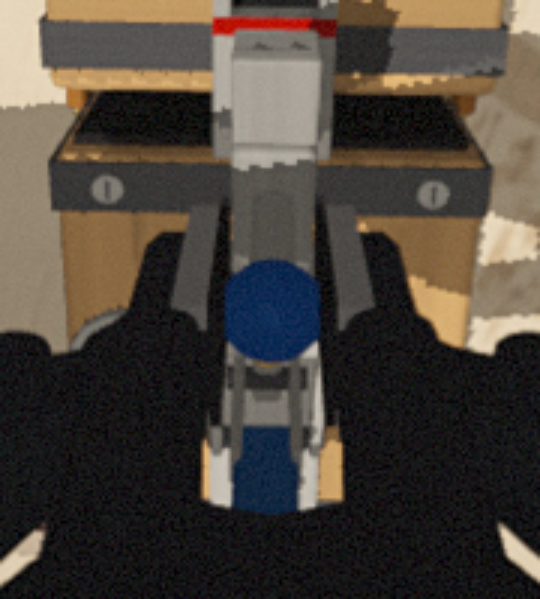

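```bash
python3 -m handwheel '{"angular":[[0,0,0],[0,0,0],[0,0,0],[0,0,0],[0,0,0],[0,0,0]],"delta_pos":[[0.01,0,0.03],[0.015,0,0.06],[0.015,0,0.09],[0.015,0,0.12],[0.015,0,0.14],[0.015,0,0.14]],"gripper":[1,1,1,1,1,1]}' 60
python3 - <<'E'
from h import *
np.set_printoptions(precision=4,suppress=True)
im=r.camera("wrist");cv2.imwrite("pics/w5.png",im)
s=r.sense();T=np.array(s["tcp_pos"]);R=np.array(s["eef_rot"]);print(mf(T),s["ft_force"],s["grip_width"],blob(im,(105,90,40),(130,255,255),(200,220,320,345)),proj("wrist",T-R[:,2]*.0187))
cv2.imwrite("pics/w5c.png",cv2.resize(im[120:384,170:350],None,fx=3,fy=2.27))
E
```

```text
t: 6.2
tcp_pos: [0.4845, 0.2648, 0.1287]
eef_rot: [[-0.293, 0.956, 0.001], [0.956, 0.293, -0.002], [-0.003, 0.001, -1.0]]
ft_force: [3.4, -1.2, 0.6]
grip_width: 0.0146
grasp_force: 58.5
[ 0.0164 -0.0015  0.1289] [ 3.2802 -1.995  -0.4784] 0.014625254246597842 [(952, np.float64(260.2), np.float64(273.7), np.int32(245), np.int32(256), np.int32(32), np.int32(36))] (np.float64(260.46714737698636), np.float64(278.67158696743945))
```

View pics/w5c.png

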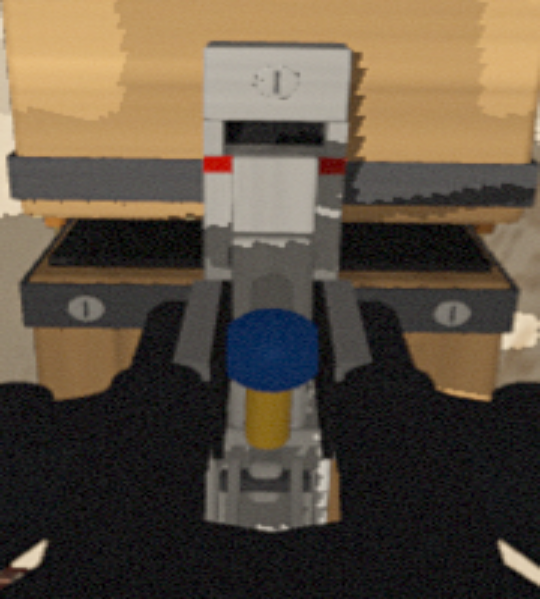

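The slot shows at crop rows 122–145 and the claw's end just in front of the red line (crop row about 155). Working out the tooth's position from that.

```bash
python3 - <<'E'
from h import *
np.set_printoptions(precision=4,suppress=True)
for n,v,z in [("clawend",188.3,.12),("clawend",188.3,.125),("clawend",188.3,.13),("slotfar",173.7,.093),("slotnear",184,.093),("red",192,.093),("kend",138.5,.093),("knob",273.7,.148),("knob",273.7,.152)]: print(n,z,mf(atz("wrist",260,v,z)))
a=.2
from scipy.optimize import fsolve
for kx,kz in [(.0164,.148),(.0164,.152),(.018,.152)]:
    def f(q):
        a,e=q; p=np.array([-.06-.018*np.sin(a+.21),.1+.018*np.cos(a+.21)])
        return p+[.093*np.cos(e)-.03*np.sin(e)-0, .093*np.sin(e)+.03*np.cos(e)]-[kx,kz]
    a,e=fsolve(f,[.3,.1]); px,pz=-.06-.018*np.sin(a+.21),.1+.018*np.cos(a+.21)
    out=[(px+L*np.cos(e)+.012*np.sin(e), pz+L*np.sin(e)-.012*np.cos(e)) for L in(.110,.121)]
    print(kx,kz,"a,e",a,e,"inner tip",np.round(out,4),"top end",[round(px+(L+.0075)*np.cos(e)-.003*np.sin(e),4) for L in (.11,.121)], pz+.1225*np.sin(e)+.003)
E
```

```text
clawend 0.12 [ 0.0543 -0.0018  0.12  ]
clawend 0.125 [ 0.0558 -0.0018  0.125 ]
clawend 0.13 [ 0.0572 -0.0018  0.13  ]
slotfar 0.093 [ 0.056  -0.0018  0.093 ]
slotnear 0.093 [ 0.0494 -0.0018  0.093 ]
red 0.093 [ 0.0441 -0.0018  0.093 ]
kend 0.093 [ 0.0776 -0.0018  0.093 ]
knob 0.148 [ 0.0195 -0.0018  0.148 ]
knob 0.152 [ 0.022  -0.0018  0.152 ]
0.0164 0.148 a,e 0.6912145507182478 0.07438152269796935 inner tip [[0.0365 0.1074]
 [0.0474 0.1082]] top end [np.float64(0.0428), np.float64(0.0538)] 0.12327518306136595
0.0164 0.152 a,e 0.5946841461094275 0.1043067899685291 inner tip [[0.0377 0.112 ]
 [0.0486 0.1131]] top end [np.float64(0.0436), np.float64(0.0545)] 0.12823452435339916
0.018 0.152 a,e 0.5078565384245626 0.09227850592693247 inner tip [[0.0388 0.1117]
 [0.0498 0.1128]] top end [np.float64(0.0449), np.float64(0.0558)] 0.12784599337210134
```

```bash
python3 -m handwheel '{"angular":[[0,0,0],[0,0,0],[0,0,0],[0,0,0],[0,0,0]],"delta_pos":[[0,0,0.01],[0,0,0.02],[0,0,0.03],[0,0,0.04],[0,0,0.04]],"gripper":[1,1,1,1,1]}'; python3 -m handwheel '{"angular":[[0,0,0],[0,0,0]],"delta_pos":[[0,0,0.005],[0,0,0.005]],"gripper":[1,1]}'; python3 -m handwheel '{"angular":[[0,0,0],[0,0,0]],"delta_pos":[[0,0,0.005],[0,0,0.005]],"gripper":[1,1]}'
```

```text
t: 6.88
tcp_pos: [0.4836, 0.266, 0.1211]
eef_rot: [[-0.292, 0.957, -0.0], [0.957, 0.292, -0.0], [-0.0, -0.0, -1.0]]
ft_force: [-0.5, 2.4, 2.4]
grip_width: 0.014
grasp_force: 59.0
t: 7.12
tcp_pos: [0.4837, 0.2657, 0.1201]
eef_rot: [[-0.292, 0.957, -0.0], [0.957, 0.292, -0.0], [-0.0, -0.0, -1.0]]
ft_force: [0.0, 2.6, 2.4]
grip_width: 0.0143
grasp_force: 59.0
t: 7.38
tcp_pos: [0.4837, 0.2657, 0.1191]
eef_rot: [[-0.292, 0.957, -0.0], [0.957, 0.292, -0.0], [-0.0, -0.0, -1.0]]
ft_force: [-0.7, 1.2, 2.0]
grip_width: 0.0142
grasp_force: 59.0
```

```bash
H='python3 -m handwheel'; f() { grep -E "tcp_pos|ft_force|width"; }
python3 -m handwheel '{"angular":[[0,0,0],[0,0,0]],"delta_pos":[[0,0,0.005],[0,0,0.005]],"gripper":[1,1]}'|f; python3 -m handwheel '{"angular":[[0,0,0],[0,0,0]],"delta_pos":[[0,0,0.005],[0,0,0.005]],"gripper":[1,1]}'|f;python3 -m handwheel '{"angular":[[0,0,0],[0,0,0]],"delta_pos":[[0,0,0.005],[0,0,0.005]],"gripper":[1,1]}'|f
python3 - <<'E'
from h import *
np.set_printoptions(precision=4,suppress=True)
im=r.camera("wrist");cv2.imwrite("pics/w6.png",im)
s=r.sense();T=np.array(s["tcp_pos"]);R=np.array(s["eef_rot"]);print(mf(T),s["ft_force"],s["grip_width"],blob(im,(105,90,40),(130,255,255),(200,220,320,345)))
cv2.imwrite("pics/w6c.png",cv2.resize(im[120:384,170:350],None,fx=3,fy=2.27))
E
```

```text
tcp_pos: [0.4837, 0.2658, 0.1182]
ft_force: [0.4, 1.5, 2.6]
grip_width: 0.0147
tcp_pos: [0.4839, 0.2656, 0.118]
ft_force: [-1.0, 0.2, 7.3]
grip_width: 0.0146
tcp_pos: [0.4841, 0.2653, 0.1178]
ft_force: [-2.3, -1.3, 11.5]
grip_width: 0.0142
[ 0.0169 -0.0019  0.1178] [-3.28   -1.8957 11.2338] 0.014312713784262675 [(952, np.float64(260.4), np.float64(278.6), np.int32(245), np.int32(261), np.int32(32), np.int32(36))]
```

View pics/w6c.png

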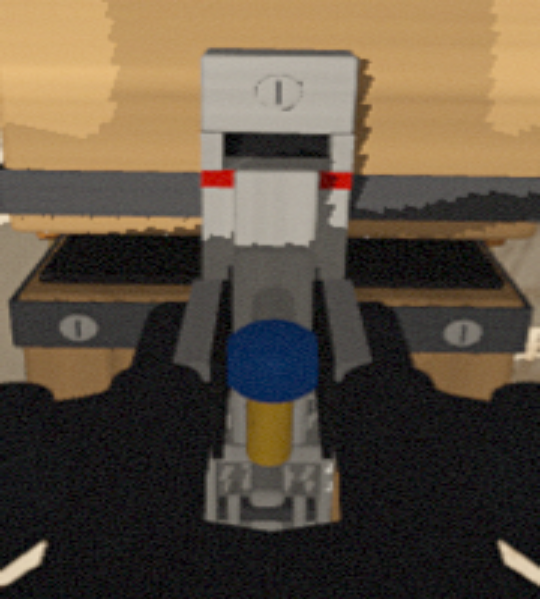

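Contact at TCP z 0.118 (knob at 137 mm, as it should be on the plate), with the tooth short of the slot. I'll ease off 1 mm and slide toward +x.

```bash
f() { grep -E "tcp_pos|ft_force"; }
python3 -m handwheel '{"angular":[[0,0,0],[0,0,0]],"delta_pos":[[0.005,0,-0.006],[0.01,0,-0.006]],"gripper":[1,1]}'|f; python3 -m handwheel '{"angular":[[0,0,0],[0,0,0]],"delta_pos":[[0.005,0,0],[0.01,0,0]],"gripper":[1,1]}'|f;python3 -m handwheel '{"angular":[[0,0,0],[0,0,0]],"delta_pos":[[0.005,0,0],[0.01,0,0]],"gripper":[1,1]}'|f
```

```text
tcp_pos: [0.484, 0.2653, 0.1179]
ft_force: [1.8, -8.0, 6.6]
tcp_pos: [0.484, 0.2654, 0.1178]
ft_force: [3.0, -13.7, 7.0]
tcp_pos: [0.484, 0.2655, 0.1178]
ft_force: [4.8, -18.2, 7.2]
```

```bash
f() { grep -E "tcp_pos|ft_force|width"; }
python3 -m handwheel '{"angular":[[0,0,0],[0,0,0],[0,0,0]],"delta_pos":[[-0.02,0,-0.015],[-0.02,0,-0.03],[-0.02,0,-0.03]],"gripper":[1,1,1]}'|f; python3 -m handwheel '{"angular":[[0,0,0],[0,0,0],[0,0,0]],"delta_pos":[[0.01,0,-0.005],[0.02,0,-0.005],[0.02,0,-0.005]],"gripper":[1,1,1]}'|f;python3 -m handwheel '{"angular":[[0,0,0],[0,0,0],[0,0,0]],"delta_pos":[[0.01,0,0],[0.02,0,0],[0.02,0,0]],"gripper":[1,1,1]}'|f
python3 - <<'E'
from h import *
np.set_printoptions(precision=4,suppress=True)
im=r.camera("wrist");cv2.imwrite("pics/w7.png",im)
s=r.sense();T=np.array(s["tcp_pos"]);print(mf(T),s["ft_force"],s["grip_width"],blob(im,(105,90,40),(130,255,255),(200,220,320,345)))
E
```

```text
tcp_pos: [0.4841, 0.2639, 0.1219]
ft_force: [5.5, -8.6, -3.8]
grip_width: 0.0147
tcp_pos: [0.4831, 0.2672, 0.1226]
ft_force: [5.6, -8.8, -3.0]
grip_width: 0.0143
tcp_pos: [0.4817, 0.272, 0.1231]
ft_force: [3.2, -7.7, -0.4]
grip_width: 0.0143
[ 0.0242 -0.0021  0.1232] [ 4.4518 -7.1031 -1.1237] 0.014187315510982117 [(935, np.float64(260.7), np.float64(278.8), np.int32(245), np.int32(261), np.int32(31), np.int32(36))]
```

Off the plate the claw moves freely toward +x. Now I'll feel downward here.

```bash
f() { grep -E "tcp_pos|ft_force"; }
python3 -m handwheel '{"angular":[[0,0,0],[0,0,0]],"delta_pos":[[0.005,0,0.01],[0.005,0,0.015]],"gripper":[1,1]}'|f; python3 -m handwheel '{"angular":[[0,0,0],[0,0,0]],"delta_pos":[[0,0,0.005],[0,0,0.01]],"gripper":[1,1]}'|f;python3 -m handwheel '{"angular":[[0,0,0],[0,0,0]],"delta_pos":[[0,0,0.005],[0,0,0.005]],"gripper":[1,1]}'|f
python3 - <<'E'
from h import *
np.set_printoptions(precision=4,suppress=True)
im=r.camera("wrist");cv2.imwrite("pics/w8.png",im)
s=r.sense();T=np.array(s["tcp_pos"]);print(mf(T),s["ft_force"],s["grip_width"],blob(im,(105,90,40),(130,255,255),(200,220,320,345)))
cv2.imwrite("pics/w8c.png",cv2.resize(im[120:384,170:350],None,fx=3,fy=2.27))
E
```

```text
tcp_pos: [0.4808, 0.2756, 0.1208]
ft_force: [2.6, -2.4, 0.6]
tcp_pos: [0.4806, 0.2763, 0.1194]
ft_force: [2.4, -1.7, 0.6]
tcp_pos: [0.4805, 0.2766, 0.1184]
ft_force: [2.6, -1.5, 0.7]
[ 0.0288 -0.002   0.1184] [ 2.1682 -1.7364  0.0406] 0.014322763136524112 [(945, np.float64(260.7), np.float64(283.1), np.int32(245), np.int32(265), np.int32(32), np.int32(37))]
```

View pics/w8c.png

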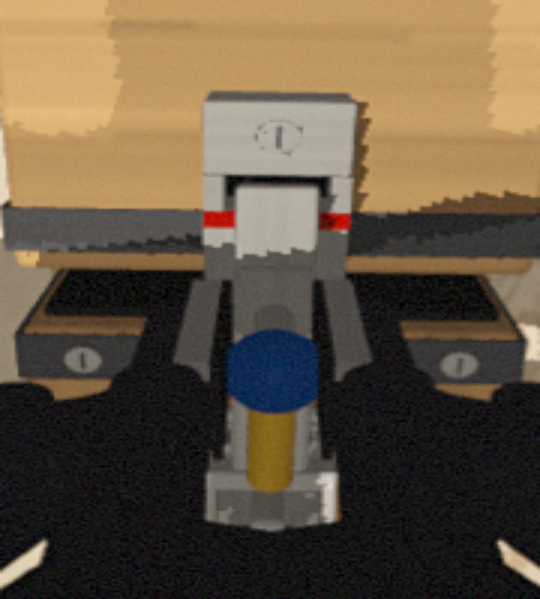

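The claw end now covers most of the slot (thin dark strip at crop rows 177–188). I keep lowering gently.

```bash
f() { grep -E "tcp_pos|ft_force"; }
for i in 1; do python3 -m handwheel '{"angular":[[0,0,0],[0,0,0]],"delta_pos":[[0,0,0.005],[0,0,0.005]],"gripper":[1,1]}'|f; python3 -m handwheel '{"angular":[[0,0,0],[0,0,0]],"delta_pos":[[0,0,0.005],[0,0,0.005]],"gripper":[1,1]}'|f;python3 -m handwheel '{"angular":[[0,0,0],[0,0,0]],"delta_pos":[[0,0,0.005],[0,0,0.005]],"gripper":[1,1]}'|f; done
```

```text
tcp_pos: [0.4805, 0.2768, 0.1176]
ft_force: [2.1, -0.6, 2.3]
tcp_pos: [0.4806, 0.2769, 0.1169]
ft_force: [0.8, 0.4, 5.0]
tcp_pos: [0.4805, 0.2771, 0.116]
ft_force: [0.4, 1.1, 5.6]
```

```bash
f() { grep -E "tcp_pos|ft_force"; }
python3 -m handwheel '{"angular":[[0,0,0],[0,0,0]],"delta_pos":[[0,0,0.005],[0,0,0.005]],"gripper":[1,1]}'|f; python3 -m handwheel '{"angular":[[0,0,0],[0,0,0]],"delta_pos":[[0,0,0.005],[0,0,0.005]],"gripper":[1,1]}'|f
python3 - <<'E'
from h import *
np.set_printoptions(precision=4,suppress=True)
im=r.camera("wrist");cv2.imwrite("pics/w9.png",im)
s=r.sense();T=np.array(s["tcp_pos"]);print(mf(T),s["ft_force"],s["grip_width"],blob(im,(105,90,40),(130,255,255),(200,220,320,345)),blob(im,(0,160,80),(5,255,255),(200,150,320,300)))
E
```

```text
tcp_pos: [0.4812, 0.2768, 0.1149]
ft_force: [-0.1, 0.1, 3.4]
tcp_pos: [0.48, 0.2791, 0.1137]
ft_force: [-1.6, 6.5, 3.0]
[ 0.0314 -0.0018  0.1137] [-0.5928  6.2521  4.1583] 0.014256923554938522 [(949, np.float64(260.5), np.float64(289.8), np.int32(245), np.int32(272), np.int32(31), np.int32(37))] [(76, np.float64(242.0), np.float64(225.1), np.int32(236), np.int32(222), np.int32(12), np.int32(7)), (63, np.float64(280.6), np.float64(225.2), np.int32(276), np.int32(222), np.int32(11), np.int32(8))]
```

```bash
f() { grep -E "tcp_pos|ft_force"; }
python3 -m handwheel '{"angular":[[0,0,0],[0,0,0]],"delta_pos":[[0,0,0.006],[0,0,0.006]],"gripper":[1,1]}'|f; python3 -m handwheel '{"angular":[[0,0,0],[0,0,0]],"delta_pos":[[0,0,0.006],[0,0,0.006]],"gripper":[1,1]}'|f
python3 - <<'E'
from h import *
np.set_printoptions(precision=4,suppress=True)
im=r.camera("wrist");cv2.imwrite("pics/w10.png",im)
s=r.sense();T=np.array(s["tcp_pos"]);print(mf(T),s["ft_force"],s["grip_width"],blob(im,(105,90,40),(130,255,255),(200,220,320,345)),blob(im,(0,160,80),(5,255,255),(200,150,320,300)))
cv2.imwrite("pics/w10c.png",cv2.resize(im[120:384,170:350],None,fx=3,fy=2.27))
E
```

```text
tcp_pos: [0.4799, 0.2792, 0.113]
ft_force: [-1.4, 6.9, 7.1]
tcp_pos: [0.4799, 0.2794, 0.112]
ft_force: [-2.0, 6.0, 7.6]
[ 0.0317 -0.0018  0.112 ] [-3.2357  6.6593  8.2671] 0.014327239097327263 [(959, np.float64(260.5), np.float64(289.9), np.int32(245), np.int32(272), np.int32(32), np.int32(37))] [(77, np.float64(241.9), np.float64(227.0), np.int32(236), np.int32(224), np.int32(12), np.int32(7)), (69, np.float64(280.9), np.float64(227.8), np.int32(276), np.int32(224), np.int32(11), np.int32(8))]
```

View pics/w10c.png

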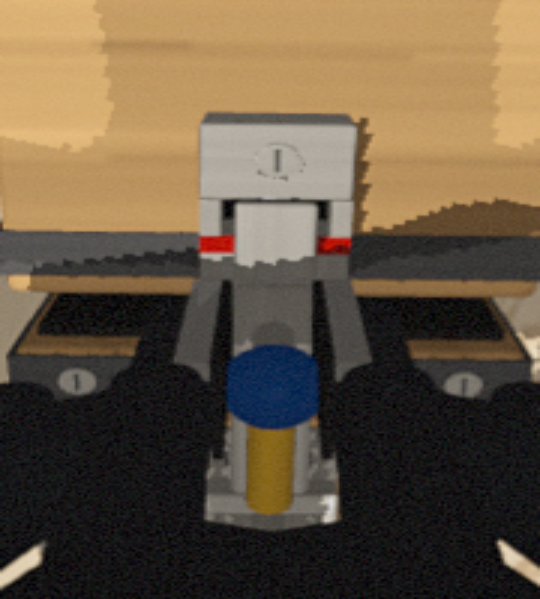

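```bash
f() { grep -E "^t:|tcp_pos|ft_force|width"; }
python3 -m handwheel '{"angular":[[0,0,0],[0,0,0]],"delta_pos":[[-0.005,0,0.003],[-0.01,0,0.003]],"gripper":[1,1]}'|f; python3 -m handwheel '{"angular":[[0,0,0],[0,0,0]],"delta_pos":[[-0.005,0,0],[-0.01,0,0]],"gripper":[1,1]}'|f
```

```text
t: 13.0
tcp_pos: [0.4802, 0.2783, 0.1117]
ft_force: [-4.1, 9.8, 8.4]
grip_width: 0.0142
t: 13.25
tcp_pos: [0.4807, 0.2768, 0.1116]
ft_force: [-4.1, 10.7, 8.2]
grip_width: 0.0146
```

```bash
python3 - <<'E'
from h import *
np.set_printoptions(precision=4,suppress=True)
im=r.camera("wrist");cv2.imwrite("pics/w11.png",im)
s=r.sense();T=np.array(s["tcp_pos"]);b=blob(im,(0,160,80),(5,255,255),(200,150,320,300))
k=blob(im,(105,90,40),(130,255,255),(200,220,320,345))
print(mf(T),s["ft_force"],k,b,[mf(atz("wrist",q[1],q[2],.093)) for q in b[:2]])
for z in(.124,.128,.132,.136): print(mf(atz("wrist",260,k[0][2],z)))
E
```

```text
[ 0.0288 -0.0017  0.1116] [-4.0761  8.5389  7.9694] [(934, np.float64(260.5), np.float64(289.8), np.int32(245), np.int32(272), np.int32(31), np.int32(37))] [(79, np.float64(241.8), np.float64(226.0), np.int32(236), np.int32(222), np.int32(12), np.int32(8)), (76, np.float64(280.8), np.float64(226.7), np.int32(276), np.int32(223), np.int32(11), np.int32(8))] [array([ 0.0408, -0.0128,  0.093 ]), array([0.0403, 0.0105, 0.093 ])]
[ 0.0179 -0.002   0.124 ]
[ 0.0207 -0.002   0.128 ]
[ 0.0235 -0.002   0.132 ]
[ 0.0263 -0.002   0.136 ]
```

```bash
f() { grep -E "^t:|tcp_pos|ft_force|width"; }
python3 -m handwheel '{"angular":[[0,0,0],[0,0,0]],"delta_pos":[[0.006,0,0],[0.006,0,0.004]],"gripper":[1,1]}'|f; python3 -m handwheel '{"angular":[[0,0,0],[0,0,0]],"delta_pos":[[0,0,0.004],[0,0,0.004]],"gripper":[1,1]}'|f
```

```text
t: 13.55
tcp_pos: [0.4808, 0.2767, 0.1113]
ft_force: [-4.8, 5.8, 11.7]
grip_width: 0.0146
t: 13.8
tcp_pos: [0.4808, 0.2768, 0.1106]
ft_force: [-4.5, 6.3, 11.6]
grip_width: 0.0143
```

```bash
f() { grep -E "^t:|tcp_pos|ft_force|width"; }
python3 -m handwheel '{"angular":[[0,0,0],[0,0,0]],"delta_pos":[[0,0,0.004],[0,0,0.004]],"gripper":[1,1]}'|f; python3 -m handwheel '{"angular":[[0,0,0],[0,0,0]],"delta_pos":[[0,0,0.003],[0,0,0.003]],"gripper":[1,1]}'|f
python3 - <<'E'
from h import *
np.set_printoptions(precision=4,suppress=True)
im=r.camera("wrist");cv2.imwrite("pics/w12.png",im);im2=r.camera("side");cv2.imwrite("pics/s2.png",im2)
s=r.sense();T=np.array(s["tcp_pos"]);b=blob(im,(0,160,80),(5,255,255),(200,150,320,300))
k=blob(im,(105,90,40),(130,255,255),(200,220,320,345))
print(mf(T),s["ft_force"],k,[mf(atz("wrist",q[1],q[2],.093)) for q in b[:2]])
a=im[120:384,170:350]; c=im2[150:270,200:320]
cv2.imwrite("pics/w12c.png",np.hstack([cv2.resize(a,(400,587)),cv2.resize(c,(400,587))]))
E
```

```text
t: 14.05
tcp_pos: [0.4808, 0.2769, 0.1101]
ft_force: [-5.6, 5.8, 12.7]
grip_width: 0.0143
t: 14.3
tcp_pos: [0.4808, 0.2769, 0.11]
ft_force: [-5.7, 6.3, 15.5]
grip_width: 0.014
[ 0.029  -0.0015  0.11  ] [-5.685   5.8287 15.4002] [(955, np.float64(260.2), np.float64(290.2), np.int32(245), np.int32(272), np.int32(32), np.int32(37))] [array([ 0.0404, -0.0131,  0.093 ]), array([0.0402, 0.0103, 0.093 ])]
```

View pics/w12c.png

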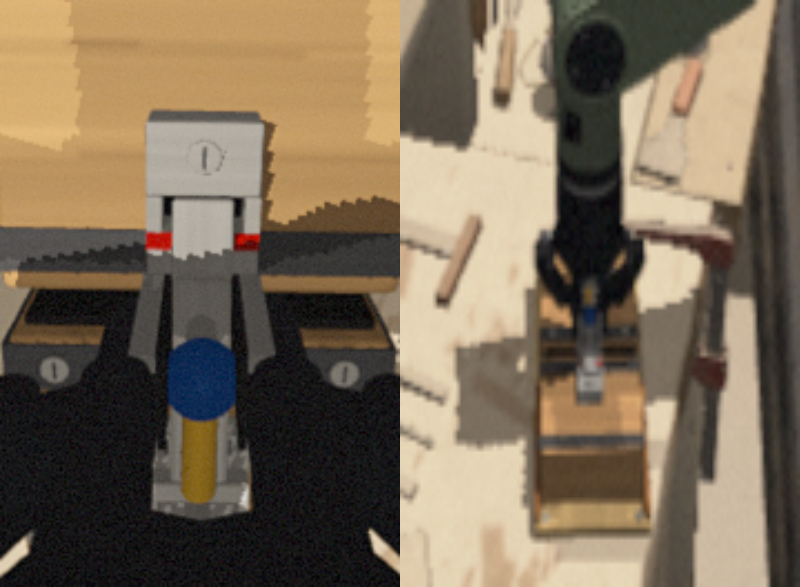

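The tooth is down: TCP z 0.110 puts the knob at about 129 mm, and the force rises as the claw beds down. Drawing it back onto the bar, easing the press, then releasing.

```bash
f() { grep -E "^t:|tcp_pos|ft_force|width"; }
python3 -m handwheel '{"angular":[[0,0,0],[0,0,0],[0,0,0]],"delta_pos":[[-0.008,0,-0.008],[-0.016,0,-0.008],[-0.016,0,-0.008]],"gripper":[1,1,1]}'|f; python3 -m handwheel '{"angular":[[0,0,0],[0,0,0]],"delta_pos":[[-0.01,0,0],[-0.01,0,0]],"gripper":[1,1]}'|f
python3 - <<'E'
from h import *
im=r.camera("wrist");b=blob(im,(0,160,80),(5,255,255),(200,150,320,300))
print(mf(r.sense()["tcp_pos"]),[mf(atz("wrist",q[1],q[2],.093)) for q in b[:2]])
E
```

```text
t: 14.78
tcp_pos: [0.4813, 0.275, 0.11]
ft_force: [-4.1, 10.6, 7.1]
grip_width: 0.0141
t: 15.02
tcp_pos: [0.4817, 0.2733, 0.1097]
ft_force: [-2.8, 10.9, 5.0]
grip_width: 0.0145
[ 0.02516597 -0.00174322  0.10963868] [array([0.0380968 , 0.01042878, 0.093     ]), array([ 0.03867021, -0.01300508,  0.093     ])]
```

```bash
f() { grep -E "^t:|tcp_pos|ft_force|width"; }
python3 -m handwheel '{"angular":[[0,0,0],[0,0,0],[0,0,0]],"delta_pos":[[0,0,0],[0,0,0],[0,0,0]],"gripper":[0.2,0.2,0.2]}'|f; python3 -m handwheel '{"angular":[[0,0,0],[0,0,0],[0,0,0],[0,0,0],[0,0,0],[0,0,0],[0,0,0]],"delta_pos":[[0,0,-0.1],[0,0,-0.3],[0,0,-0.6],[0,0,-0.8],[-0.2,0,-0.8],[-0.4,0,-0.8],[-0.4,0,-0.8]],"gripper":[0.2,0.2,0.2,0,-1,-1,-1]}'|f
python3 - <<'E'
from h import *
np.set_printoptions(precision=4,suppress=True)
im=r.camera("wrist");cv2.imwrite("pics/w13.png",im)
print(mf(r.sense()["tcp_pos"]))
for q in blob(im,(105,90,40),(130,255,255),(0,0,512,384)): print(q)
b=blob(im,(0,160,80),(5,255,255),(150,50,350,300)); print([mf(atz("wrist",q[1],q[2],.093)) for q in b[:2]])
for t in ["lever_knob","claw_knob"]:
    for d in r.spot_in("wrist",t)[:2]:
        P=w("wrist",d["location"]); print(t,round(d["confidence"],2),mf(P),np.round(proj("wrist",P)))
h=cv2.cvtColor(im,cv2.COLOR_BGR2HSV)[...,2]
print("ck px z.129",mf(atz("wrist",*blob(im,(105,90,40),(130,255,255),(0,0,512,384))[0][1:3],.129)))
E
```

```text
t: 15.45
tcp_pos: [0.4822, 0.2682, 0.1082]
ft_force: [-0.9, -0.2, 0.2]
grip_width: 0.0344
t: 16.32
tcp_pos: [0.5067, 0.1899, 0.2688]
ft_force: [-0.1, 0.6, 0.1]
grip_width: 0.0858
[-0.0603 -0.0023  0.2687]
(677, np.float64(258.8), np.float64(223.6), np.int32(251), np.int32(195), np.int32(16), np.int32(56))
(286, np.float64(260.7), np.float64(104.1), np.int32(252), np.int32(95), np.int32(19), np.int32(19))
[array([ 0.0403, -0.0131,  0.093 ]), array([0.04  , 0.0103, 0.093 ])]
lever_knob 0.89 [-0.0489 -0.0081  0.1081] [255. 174.]
claw_knob 0.75 [-0.3293 -0.1297  0.0106] [185. 325.]
claw_knob 0.68 [ 0.0037 -0.0046  0.1034] [258. 123.]
ck px z.129 [-0.0962 -0.0039  0.129 ]
```

```bash
python3 - <<'E'
from h import *
np.set_printoptions(precision=4,suppress=True)
im=cv2.imread("pics/w13.png")
for z in(.125,.129,.133,.137): print("ck",mf(atz("wrist",260.7,104.1,z)))
g=cv2.cvtColor(im,cv2.COLOR_BGR2GRAY)
print("col",[(v,int(g[v,258])) for v in range(240,300,3)])
v=255
row=[int(x) for x in g[v+8,235:285:2]];print(row)
for a in (.2,.3,.4,.5,.6,.7):
    P=O+M*(-.06-.085*np.sin(a))+[0,0,.1+.085*np.cos(a)]; print(a,proj("wrist",P))
    
E
```

```text
ck [ 0.0222 -0.002   0.125 ]
ck [ 0.0222 -0.002   0.129 ]
ck [ 0.0222 -0.002   0.133 ]
ck [ 0.0222 -0.002   0.137 ]
col [(240, 52), (243, 58), (246, 49), (249, 50), (252, 13), (255, 19), (258, 23), (261, 23), (264, 17), (267, 130), (270, 215), (273, 215), (276, 215), (279, 211), (282, 212), (285, 214), (288, 213), (291, 210), (294, 212), (297, 212)]
[214, 215, 215, 214, 215, 217, 216, 59, 19, 26, 12, 19, 22, 21, 29, 24, 39, 222, 214, 214, 213, 214, 212, 213, 212]
0.2 (np.float64(263.0842342148102), np.float64(227.35854226672575))
0.3 (np.float64(263.03163556263877), np.float64(235.1943649479859))
0.4 (np.float64(262.97380322477824), np.float64(242.0756091312399))
0.5 (np.float64(262.91206842504283), np.float64(247.94081722443116))
0.6 (np.float64(262.84771768385394), np.float64(252.76055889349416))
0.7 (np.float64(262.7819487957083), np.float64(256.5335948644763))
```

```bash
python3 -m handwheel '{"angular":[[0,0,0],[0,0,0],[0,0,0]],"delta_pos":[[-0.29,-0.008,0],[-0.29,-0.008,0],[-0.29,-0.008,0]],"gripper":[-1,-1,-1]}' | grep tcp
python3 - <<'E'
from h import *
np.set_printoptions(precision=4,suppress=True)
im=r.camera("wrist");cv2.imwrite("pics/w14.png",im)
print(mf(r.sense()["tcp_pos"]))
print(blob(im,(105,90,40),(130,255,255),(0,0,512,384)))
m=(cv2.cvtColor(im,cv2.COLOR_BGR2HSV)[...,2]<50).astype(np.uint8)*255
k=np.zeros_like(m);k[170:250,225:290]=m[170:250,225:290]
n,l,s,c=cv2.connectedComponentsWithStats(k);print([(s[i],c[i]) for i in range(1,n) if s[i,4]>60])
for d in r.spot_in("wrist","lever_knob")[:2]:
    P=w("wrist",d["location"]); print(round(d["confidence"],2),mf(P),np.round(proj("wrist",P)))
for a in (.5,.6,.7,.8,.9,1.0,1.1):
    P=O+M*(-.06-.085*np.sin(a))-.003*N+[0,0,.1+.085*np.cos(a)]; print(a,proj("wrist",P))
E
```

```text
tcp_pos: [0.5212, 0.1373, 0.2689]
[-0.116  -0.0037  0.2689]
[(702, np.float64(259.8), np.float64(172.8), np.int32(252), np.int32(144), np.int32(17), np.int32(56)), (349, np.float64(262.7), np.float64(38.2), np.int32(253), np.int32(27), np.int32(20), np.int32(23))]
[(array([250, 199,  20,  18, 350], dtype=int32), array([259.4629, 207.5486]))]
0.81 [-0.0422 -0.0042  0.1084] [260. 112.]
0.5 (np.float64(261.20721767199444), np.float64(186.71916556376775))
0.6 (np.float64(261.1629862111373), np.float64(193.45578201684182))
0.7 (np.float64(261.12012767777844), np.float64(199.09363427566382))
0.8 (np.float64(261.0791838696727), np.float64(203.63414836885218))
0.9 (np.float64(261.0405793306503), np.float64(207.10250794161155))
1.0 (np.float64(261.0046294452611), np.float64(209.54202144648266))
1.1 (np.float64(260.9715524668873), np.float64(211.0088658915908))
```

```bash
python3 - <<'E'
from h import *
np.set_printoptions(precision=4,suppress=True)
def mr(u,v):
    o,d=ray("wrist",u,v); return mf(o),np.array([d@M,d@N,d[2]])
o2,d2=mr(259.5,207.5); o1,d1=mr(258.5,258.5); o1=o1+[.0557,.0014,0]
s=np.linalg.lstsq(np.c_[d1,-d2],o2-o1,rcond=None)[0]; a=o1+d1*s[0];b=o2+d2*s[1];print(a,b)
for z in(.14,.15,.16,.17):print(o2+d2*(z-o2[2])/d2[2])
E
```

```text
[-0.1301 -0.004   0.144 ] [-0.1301 -0.0045  0.144 ]
[-0.1315 -0.0045  0.14  ]
[-0.128  -0.0044  0.15  ]
[-0.1244 -0.0044  0.16  ]
[-0.1209 -0.0044  0.17  ]
```

```bash
python3 -m handwheel '{"angular":[[0,0,0],[0,0,0],[0,0,0],[0,0,0],[0,0,0],[0,0,0],[0,0,0],[0,0,0]],"delta_pos":[[-0.06,-0.004,0.25],[-0.06,-0.004,0.5],[-0.06,-0.004,0.62],[-0.06,-0.004,0.67],[-0.06,-0.004,0.67],[-0.06,-0.004,0.67],[-0.06,-0.004,0.67],[-0.06,-0.004,0.67]],"gripper":[-1,-1,-1,-1,0,0.2,0.2,0.2]}' 40
python3 - <<'E'
from h import *
np.set_printoptions(precision=4,suppress=True)
im=r.camera("wrist");cv2.imwrite("pics/w15.png",im)
s=r.sense();T=np.array(s["tcp_pos"]);R=np.array(s["eef_rot"]);print(mf(T))
m=(cv2.cvtColor(im,cv2.COLOR_BGR2HSV)[...,2]<50).astype(np.uint8)*255
k=np.zeros_like(m);k[220:330,235:287]=m[220:330,235:287]
for v in range(225,325,8): print(v,''.join('#' if x else '.' for x in m[v,200:320:3]))
print(proj("wrist",T-R[:,2]*.013),proj("wrist",T))
E
```

```text
t: 17.95
tcp_pos: [0.5249, 0.1247, 0.136]
eef_rot: [[-0.292, 0.957, 0.002], [0.957, 0.292, 0.0], [-0.0, 0.002, -1.0]]
ft_force: [0.5, 0.0, -0.4]
grip_width: 0.0341
grasp_force: 0.0
[-0.1294 -0.0041  0.1358]
225 .............................#..........
233 .......#................................
241 ........................................
249 ........##.....................##.......
257 .###....##....############.....###...###
265 ###....###....#############....###....##
273 ##....####....#############....####....#
281 ##....####....############.....#####....
289 #####.###.......................####.###
297 #########.......................########
305 ########.........................#######
313 ########.........................#######
321 #######...........................######
(np.float64(260.4594548162153), np.float64(272.3190624911108)) (np.float64(260.42913575607247), np.float64(259.39065711363685))
```

The barrel lies centred between the fingers (rows 254–287, columns 242–280), as predicted. Closing on it.

```bash
python3 -m handwheel '{"angular":[[0,0,0],[0,0,0],[0,0,0],[0,0,0]],"delta_pos":[[0,0,0],[0,0,0],[0,0,0],[0,0,0]],"gripper":[1,1,1,1]}' 50
python3 - <<'E'
import numpy as np
k=np.array([-.1294,.149])
for a0 in(.9,.95):
  for a in np.arange(a0,1.6,.08): print(a0,round(a,2),np.round(np.array([-.085*(np.sin(a)-np.sin(a0)), -.085*(np.cos(a)-np.cos(a0))])/.2,3))
E
```

```text
t: 18.5
tcp_pos: [0.5243, 0.1244, 0.1353]
eef_rot: [[-0.291, 0.957, -0.0], [0.957, 0.291, -0.0], [-0.0, -0.0, -1.0]]
ft_force: [-2.3, -2.5, 3.9]
grip_width: 0.0186
grasp_force: 50.3
0.9 0.9 [-0. -0.]
0.9 0.98 [-0.02   0.027]
0.9 1.06 [-0.038  0.056]
0.9 1.14 [-0.053  0.087]
0.9 1.22 [-0.066  0.118]
0.9 1.3 [-0.077  0.15 ]
0.9 1.38 [-0.084  0.184]
0.9 1.46 [-0.089  0.217]
0.9 1.54 [-0.092  0.251]
0.95 0.95 [-0. -0.]
0.95 1.03 [-0.019  0.028]
0.95 1.11 [-0.035  0.058]
0.95 1.19 [-0.049  0.089]
0.95 1.27 [-0.06   0.121]
0.95 1.35 [-0.069  0.154]
0.95 1.43 [-0.075  0.188]
0.95 1.51 [-0.079  0.221]
0.95 1.59 [-0.079  0.255]
```

```bash
python3 -m handwheel '{"angular":[[0,0,0],[0,0,0],[0,0,0],[0,0,0],[0,0,0],[0,0,0]],"delta_pos":[[-0.01,0,0.014],[-0.02,0,0.028],[-0.029,0,0.043],[-0.036,0,0.058],[-0.05,0,0.088],[-0.05,0,0.088]],"gripper":[1,1,1,1,1,1]}' 70
```

```text
t: 19.25
tcp_pos: [0.5274, 0.1139, 0.1182]
eef_rot: [[-0.291, 0.957, -0.0], [0.957, 0.291, -0.001], [-0.001, -0.001, -1.0]]
ft_force: [-2.9, -6.4, 7.5]
grip_width: 0.0186
grasp_force: 76.0
```

```bash
python3 - <<'E'
from h import *
np.set_printoptions(precision=4,suppress=True)
im=r.camera("wrist");cv2.imwrite("pics/w16.png",im)
print(mf(r.sense()["tcp_pos"]),[(q[1:3],mf(atz("wrist",q[1],q[2],.093))) for q in blob(im,(0,160,80),(5,255,255),(150,0,350,300))[:2]])
print([(q, mf(atz("wrist",q[1],q[2],.129))) for q in blob(im,(105,90,40),(130,255,255),(200,0,320,345))])
E
python3 -m handwheel '{"angular":[[0,0,0],[0,0,0],[0,0,0],[0,0,0],[0,0,0]],"delta_pos":[[-0.011,0,0.032],[-0.018,0,0.06],[-0.024,0,0.09],[-0.028,0,0.12],[-0.028,0,0.12]],"gripper":[1,1,1,1,1]}'
```

```text
[-0.1405 -0.0047  0.1182] []
[((2904, np.float64(261.1), np.float64(197.4), np.int32(245), np.int32(138), np.int32(33), np.int32(116)), array([-0.1013, -0.0043,  0.129 ]))]
t: 19.92
tcp_pos: [0.5293, 0.1074, 0.0938]
eef_rot: [[-0.291, 0.957, 0.0], [0.957, 0.291, -0.004], [-0.003, -0.001, -1.0]]
ft_force: [-2.1, -7.9, 5.2]
grip_width: 0.0188
grasp_force: 80.9
```

```bash
f() { grep -E "^t:|tcp_pos|ft_force|width"; }
python3 -m handwheel '{"angular":[[0,0,0],[0,0,0],[0,0,0]],"delta_pos":[[-0.001,0,0.008],[-0.002,0,0.016],[-0.002,0,0.02]],"gripper":[1,1,1]}'|f;python3 -m handwheel '{"angular":[[0,0,0],[0,0,0]],"delta_pos":[[0,0,0.005],[0,0,0.005]],"gripper":[1,1]}'|f;python3 -m handwheel '{"angular":[[0,0,0],[0,0,0]],"delta_pos":[[0,0,0.005],[0,0,0.005]],"gripper":[1,1]}'|f
```

```text
t: 20.3
tcp_pos: [0.5294, 0.1071, 0.0903]
ft_force: [-2.8, -8.7, 8.2]
grip_width: 0.0182
t: 20.55
tcp_pos: [0.5294, 0.107, 0.0891]
ft_force: [-2.2, -9.4, 6.8]
grip_width: 0.018
t: 20.8
tcp_pos: [0.5294, 0.107, 0.0882]
ft_force: [-2.8, -8.5, 7.5]
grip_width: 0.0185
```

```bash
f() { grep -E "^t:|tcp_pos|ft_force|width"; }
python3 -m handwheel '{"angular":[[0,0,0],[0,0,0]],"delta_pos":[[0,0,0.005],[0,0,0.005]],"gripper":[1,1]}'|f;python3 -m handwheel '{"angular":[[0,0,0],[0,0,0]],"delta_pos":[[0,0,0.005],[0,0,0.005]],"gripper":[1,1]}'|f
python3 - <<'E'
from h import *
np.set_printoptions(precision=4,suppress=True)
im=r.camera("wrist");cv2.imwrite("pics/w17.png",im)
s=r.sense();T=np.array(s["tcp_pos"]);R=np.array(s["eef_rot"]);print(mf(T),s["ft_force"])
m=(cv2.cvtColor(im,cv2.COLOR_BGR2HSV)[...,2]<50)
for v in range(245,295,5): print(v,''.join('#' if x else '.' for x in m[v,200:320:3]))
E
```

```text
t: 21.05
tcp_pos: [0.5294, 0.1069, 0.0871]
ft_force: [-1.2, -9.5, 6.8]
grip_width: 0.0184
t: 21.3
tcp_pos: [0.5295, 0.1069, 0.0862]
ft_force: [-2.3, -11.2, 7.6]
grip_width: 0.0185
[-0.1478 -0.0048  0.0862] [ -2.2283 -10.6802   6.5445]
245 ..............#...........##............
250 .............##...........##............
255 .......###...###..........##....###.....
260 .....####....###############....####....
265 .....####....################...####....
270 .....####....################....###....
275 ....####....#################....####...
280 ....#####...#################....#####..
285 ..#########.#################.#########.
290 .#############.............#############
```

```bash
f() { grep -E "^t:|tcp_pos|ft_force|width"; }
python3 -m handwheel '{"angular":[[0,0,0],[0,0,0]],"delta_pos":[[0.002,0,0.004],[0.002,0,0.004]],"gripper":[1,1]}'|f;python3 -m handwheel '{"angular":[[0,0,0],[0,0,0]],"delta_pos":[[0.002,0,0.004],[0.002,0,0.004]],"gripper":[1,1]}'|f
```

```text
t: 21.6
tcp_pos: [0.5295, 0.1069, 0.0853]
ft_force: [-2.3, -10.3, 7.1]
grip_width: 0.0187
t: 21.85
tcp_pos: [0.5295, 0.1069, 0.0846]
ft_force: [-2.9, -12.0, 5.8]
grip_width: 0.0185
```

```bash
f() { grep -E "^t:|tcp_pos|ft_force|width"; }
python3 -m handwheel '{"angular":[[0,0,0],[0,0,0]],"delta_pos":[[0.002,0,0.004],[0.002,0,0.004]],"gripper":[1,1]}'|f;python3 -m handwheel '{"angular":[[0,0,0],[0,0,0]],"delta_pos":[[0.002,0,0.004],[0.002,0,0.004]],"gripper":[1,1]}'|f
```

```text
t: 22.1
tcp_pos: [0.5295, 0.1069, 0.0841]
ft_force: [-2.6, -12.6, 7.5]
grip_width: 0.0185
t: 22.35
tcp_pos: [0.5295, 0.107, 0.0831]
ft_force: [-1.1, -13.4, 7.3]
grip_width: 0.0185
```

```bash
python3 -m handwheel '{"angular":[[0,0,0],[0,0,0],[0,0,0]],"delta_pos":[[0,0,0],[0,0,0],[0,0,0]],"gripper":[0.2,0.2,0.2]}' |grep -E "ft_f|tcp|wid"; python3 -m handwheel '{"angular":[[0,0,0],[0,0,0],[0,0,0],[0,0,0],[0,0,0]],"delta_pos":[[0,0,-0.15],[0,0,-0.4],[0,0,-0.7],[0,0,-0.95],[0,0,-0.95]],"gripper":[0.2,0.2,0.2,0.2,0.2]}' |grep -E "ft_f|tcp"
python3 - <<'E'
from h import *
np.set_printoptions(precision=4,suppress=True)
im=r.camera("wrist");cv2.imwrite("pics/w18.png",im)
print(mf(r.sense()["tcp_pos"]))
B=blob(im,(105,90,40),(130,255,255),(180,0,330,384));print(B)
b=blob(im,(0,160,80),(5,255,255),(150,0,350,300)); print(b)
m=(cv2.cvtColor(im,cv2.COLOR_BGR2HSV)[...,2]<50)
for v in range(0,300,6): print(v,''.join('#' if x else '.' for x in m[v,215:305:3]))
for a in (1.3,1.4,1.5,1.55,1.6):
    P=O+M*(-.06-.085*np.sin(a))-.004*N+[0,0,.1+.085*np.cos(a)]; print(a,proj("wrist",P))
E
```

```text
tcp_pos: [0.5283, 0.1113, 0.0819]
ft_force: [-0.7, 0.9, 0.0]
grip_width: 0.0341
tcp_pos: [0.5318, 0.1116, 0.2783]
ft_force: [1.0, 0.7, 0.3]
[-0.1436 -0.003   0.2749]
[(645, np.float64(255.7), np.float64(146.4), np.int32(248), np.int32(118), np.int32(16), np.int32(56)), (334, np.float64(257.5), np.float64(9.7), np.int32(248), np.int32(0), np.int32(20), np.int32(22))]
[]
0 ..............................
6 ..............................
12 ..............................
18 ..............................
24 ..............................
30 ..............................
36 ..............................
42 ..............................
48 .................##...........
54 .................##...........
60 ..............................
66 ..............................
72 ..............................
78 ..............................
84 ..............................
90 ..............................
96 ..............................
102 .....#........................
108 ...#..........................
114 .###.#........................
120 #####.........................
126 ........
[... 643 characters left out ...]
.........
240 ..............................
246 ....#......................#..
252 ...##.....................##..
258 ...##.....................###.
264 ..###.....................###.
270 ..###.....................####
276 .####.....................####
282 .####......................###
288 .###.......................###
294 ####.......................###
1.3 (np.float64(258.4346023182832), np.float64(184.06049669941714))
1.4 (np.float64(258.4329982938051), np.float64(183.7221513946681))
1.5 (np.float64(258.4308594688167), np.float64(182.63005556115016))
1.55 (np.float64(258.4296081942818), np.float64(181.82205837980922))
1.6 (np.float64(258.42824526751303), np.float64(180.85012673682832))
```

```bash
python3 -m handwheel '{"angular":[[0,0,0],[0,0,0],[0,0,0],[0,0,0]],"delta_pos":[[0.4,0,0],[0.6,0,0],[0.6,0,0],[0.6,0,0]],"gripper":[0.2,-1,-1,-1]}' |grep -E "ft_f|tcp"
python3 - <<'E'
from h import *
np.set_printoptions(precision=4,suppress=True)
im=r.camera("wrist");cv2.imwrite("pics/w19.png",im)
print(mf(r.sense()["tcp_pos"]))
B=blob(im,(105,90,40),(130,255,255),(180,0,330,384));print(B)
b=blob(im,(0,160,80),(5,255,255),(150,0,350,300)); print([mf(atz("wrist",q[1],q[2],.093)) for q in b[:2]])
for q in B[:2]: print([mf(atz("wrist",q[1],q[2],z)) for z in(.12,.13,.14)])
g=cv2.cvtColor(im,cv2.COLOR_BGR2HSV)[...,2]
print([(v,int(g[v,258])) for v in range(270,330,3)])
for a in (1.2,1.3,1.4,1.5,1.55,1.6):
    P=O+M*(-.06-.085*np.sin(a))-.004*N+[0,0,.1+.085*np.cos(a)]; print(a,proj("wrist",P))
E
```

```text
tcp_pos: [0.4926, 0.2255, 0.2704]
ft_force: [0.3, 0.7, 0.5]
[-0.0243 -0.005   0.2708]
[(493, np.float64(261.6), np.float64(250.0), np.int32(255), np.int32(226), np.int32(14), np.int32(46)), (243, np.float64(264.6), np.float64(148.9), np.int32(256), np.int32(141), np.int32(18), np.int32(17))]
[array([0.0379, 0.0111, 0.093 ]), array([ 0.0383, -0.0121,  0.093 ])]
[array([-0.0983, -0.0039,  0.12  ]), array([-0.093 , -0.0039,  0.13  ]), array([-0.0877, -0.004 ,  0.14  ])]
[array([ 0.0142, -0.0011,  0.12  ]), array([ 0.0156, -0.0012,  0.13  ]), array([ 0.0171, -0.0013,  0.14  ])]
[(270, 95), (273, 31), (276, 51), (279, 43), (282, 81), (285, 232), (288, 227), (291, 226), (294, 226), (297, 226), (300, 226), (303, 225), (306, 227), (309, 228), (312, 226), (315, 225), (318, 227), (321, 227), (324, 226), (327, 226)]
1.2 (np.float64(261.464304088804), np.float64(287.0459785333604))
1.3 (np.float64(261.4472455226641), np.float64(284.88933335193934))
1.4 (np.float64(261.4316497392165), np.float64(282.1336573488169))
1.5 (np.float64(261.4175492759421), np.float64(278.84587157459157))
1.55 (np.float64(261.41106407919074), np.float64(277.02238640650035))
1.6 (np.float64(261.404955671709), np.float64(275.0892988242191))
```

View pics/w19.png

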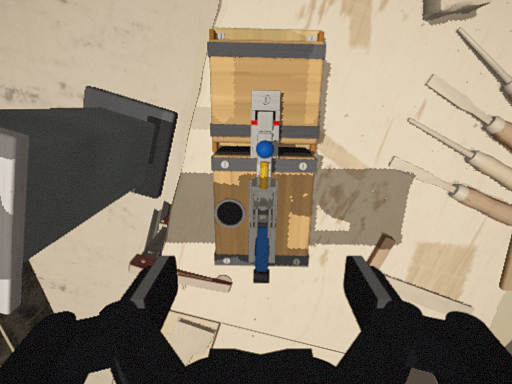

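The picture shows the lever flat along mould −x (knob at (261,277)), the claw over the slot, and the keeper drawn in about 5 mm. I'll do one light touch on top of the grip to confirm it's fully home.

```bash
f() { grep -E "^t:|tcp_pos|ft_force"; }
python3 -m handwheel '{"angular":[[0,0,0],[0,0,0],[0,0,0],[0,0,0],[0,0,0],[0,0,0],[0,0,0],[0,0,0]],"delta_pos":[[-0.3,0.005,0],[-0.6,0.005,0],[-0.6,0.005,0.3],[-0.6,0.005,0.55],[-0.6,0.005,0.7],[-0.6,0.005,0.76],[-0.6,0.005,0.76],[-0.6,0.005,0.76]],"gripper":[1,1,1,1,1,1,1,1]}'|f
python3 -m handwheel '{"angular":[[0,0,0],[0,0,0],[0,0,0],[0,0,0]],"delta_pos":[[0,0,0.01],[0,0,0.02],[0,0,0.03],[0,0,0.03]],"gripper":[1,1,1,1]}'|f
```

```text
t: 24.95
tcp_pos: [0.5311, 0.1109, 0.1221]
ft_force: [-0.5, 0.5, 0.3]
t: 25.45
tcp_pos: [0.5292, 0.1112, 0.1141]
ft_force: [0.2, -0.7, 0.1]
```

```bash
f() { grep -E "^t:|tcp_pos|ft_force"; }
python3 -m handwheel '{"angular":[[0,0,0],[0,0,0]],"delta_pos":[[0,0,0.005],[0,0,0.005]],"gripper":[1,1]}'|f;python3 -m handwheel '{"angular":[[0,0,0],[0,0,0]],"delta_pos":[[0,0,0.005],[0,0,0.005]],"gripper":[1,1]}'|f
```

```text
t: 25.7
tcp_pos: [0.5294, 0.1112, 0.1132]
ft_force: [-0.0, -0.3, -0.4]
t: 25.95
tcp_pos: [0.5294, 0.1111, 0.1122]
ft_force: [-0.7, -0.6, 0.8]
```

```bash
f() { grep -E "tcp_pos|ft_force"; }
python3 -m handwheel '{"angular":[[0,0,0],[0,0,0]],"delta_pos":[[0,0,0.005],[0,0,0.005]],"gripper":[1,1]}'|f;python3 -m handwheel '{"angular":[[0,0,0],[0,0,0]],"delta_pos":[[0,0,0.005],[0,0,0.005]],"gripper":[1,1]}'|f;python3 -m handwheel '{"angular":[[0,0,0],[0,0,0]],"delta_pos":[[0,0,0.005],[0,0,0.005]],"gripper":[1,1]}'|f;python3 -m handwheel '{"angular":[[0,0,0],[0,0,0]],"delta_pos":[[0,0,0.005],[0,0,0.005]],"gripper":[1,1]}'|f
```

```text
tcp_pos: [0.5294, 0.1112, 0.1112]
ft_force: [1.2, -0.8, 0.2]
tcp_pos: [0.5294, 0.1112, 0.1102]
ft_force: [0.1, 0.6, 0.0]
tcp_pos: [0.5294, 0.1111, 0.1092]
ft_force: [0.8, -0.1, 0.3]
tcp_pos: [0.5294, 0.1111, 0.1081]
ft_force: [-0.3, -0.3, -0.1]
```

There is no contact down to 108 mm, so the grip's top is at or below its home height and the lever is home. Retreating and handing in.

```bash
python3 -m handwheel '{"angular":[[0,0,0],[0,0,0],[0,0,0],[0,0,0],[0,0,0],[0,0,0]],"delta_pos":[[0,0,-0.2],[0,0,-0.5],[0,0,-0.8],[0,0,-0.8],[0,0,-0.8],[0,0,-0.8]],"gripper":[1,1,1,1,1,1]}'|grep -E "tcp|ft"
python3 - <<'E'
from bench import r
print(r.close_job())
E
```

```text
tcp_pos: [0.5281, 0.1111, 0.266]
ft_force: [-0.6, 0.5, 0.2]
the job is handed in; nothing more can be done
None
```

The latch job is handed in: by my measurements the lever is home on its stop, past 1.5 rad, and the tooth is hooked with the keeper drawn in about 5 mm (to about 42 mm), but no pass or fail came back, the claw's pull was not measured directly, and I viewed 13 pictures against the limit of 10.

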